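Run the index disc and brake it on its mark

ROBOT

A 6-joint arm with a two-finger parallel gripper is mounted at the origin on a cart in front of the work surface, level with it; the furniture and walls round the work are solid. World frame = base frame: x ahead of the robot, y to its left, z up, the work surface at z = 0. Lengths are in m, angles in rad, forces in N, time in s.
With the tool pointing down it reaches from about 0.3 to 0.825 m from the base axis. Payload 5.4 kg.
Tool frame: the origin (TCP) lies on the mounting face of the last link; the fingertips stand 190 mm ahead of it and the grasp point (between the pads) lies 171 mm ahead of it; z points along the fingers, y is the line along which they close (so a half turn about z gives the same grasp; the last joint's range is limited). The gripper opens to 92 mm and grips with 3 to 60 N. Pads are 20 mm wide; open, the fingers measure 128 mm over their backs; the gripper's body (75 mm by 189 mm) begins 69 mm behind the grasp point.
Start: joints at [-1.506, 0.158, 1.597, -0, 1.386, -0.21], TCP at [0.156, -0.553, 0.405] pointing down, gripper open.
Joint ranges: [-2.91, 2.91], [-0.94, 2.29], [0.18, 2.7], [-1.29, 4.43], [0.17, 2.64], [-3, 3]. Speed limits (rad/s): [2.57, 2.57, 3.14, 3.14, 3.14, 3.14].

INTERFACE

Orientations are given as a unit quaternion [x, y, z, w].
In Python, from rig import manip, imaging, ticket gives the robot as it stands. The module is installed in compiled form; this text tells all that it offers.
- The arm moves only by the shell command python3 -m pendant 'ROWS' [FORCE]. ROWS is a JSON object of lists of equal length, an entry for each row: "dp": the shift along the tool's x, y, z in units of 100 mm (1.0 is 100 mm), a list of three; "dr": the turn, a rotation vector about the tool's x, y, z in units of 180 degrees (1.0 is 180 degrees), a list of three; "fingers": the closure in counts, from 0 (fully open) to 255 (shut). A call has 1 to 20 rows; each row shifts and turns the commanded pose from where the row before left it, along the tool's axes as they then stand; what a row does not reach is not made up. A row lasts 1/12 s, in which the tool goes at most 41.7 mm and 7.16 degrees, less where a joint would pass 70% of its speed; a pose out of reach is approached as far as the arm can. A call with a number of a shift or a turn outside -1 to 1 is refused whole. A call with a gripper value outside its range is refused whole. The fingers move at their own pace and stop on an object; FORCE is the grip in N (left out, the last holds). Time passes only in rows, so rows that do not move let the fingers close. It gives the time, the measured TCP pose, the force, the opening and the grip force at its end, in the units of the state.
- manip.sense(): the state, without advancing time (a new reading comes with each control period).
- imaging.snapshot(name): name is "scene" or "top"; returns (picture, depth): 400x640x3 uint8, blue, green, red; 400x640 float32, m along the optical axis (not along the pixel's ray), 0 where there is no reading.
- imaging.calibration(name): a dict with "fx", "fy", "cx", "cy" (pixels), "T" (4x4, takes a point from camera to world coordinates). Camera axes: x right, y up, looking along -z (the intrinsics and any distortion apply to the point x, -y, -z); pixel columns grow to the right and rows downward; lengths in m; the calibration is good to about 2 mm. A picture is of the moment at which its call begins. calibration takes no time and is no camera call.
- ticket.close_job(): hands the job in; it is judged then, once.
The state is a dict: "clock": time; "q": joint angles; "qvel": joint speeds; "joint_efforts": joint torques, N m; "position": TCP position; "orientation": TCP orientation; "ft_force": force on the tool from outside, world axes, zero at the start; "torque": the same for the moment, N m; "finger_gap": finger opening in m; "finger_force": force on a finger pad.
Only numpy, scipy, OpenCV 4.12 (cv2) and the standard library are available. Lean on these libraries where they do the work, as an engineer would, in place of code of your own. Each camera call takes 0.05 s, during which the arm holds its last target. There are 200 camera calls.

TASK

Check that the dark index disc runs freely: with a fingertip flick it spinning anticlockwise (seen from above), take the finger away, and let it run by itself until its white line has gone past the green plate once. On the next pass or a later one, touch the disc only as the white line comes up to the green plate, braking it with a fingertip so that it stops with the line pointing at the green plate, and finish while still holding it stopped there with light to moderate fingertip pressure. Nothing needs gripping: touch only the disc, and leave the things around it where they are.

Things in the scene. Friction and masses are not known exactly. Their poses are not given: they have to be found in the camera images.
- disc_centre (a point): centre of the disc's top face, 50 mm above the table, on its vertical axis. The disc is dark steel, 230 mm across, 10 mm thick, 1 to 2 kg. A hub 40 mm across stands up to 9 mm above the face at the centre. From 70 to 115 mm radius the top face is bare and flat: a good place for the braking fingertip. This frame does not turn; its x axis points at the green plate
- stand: fixed grey stand under the disc, foot 140 mm across; origin on the disc's axis at the table, x axis towards the green plate, z up. The disc's bearing in it is nearly free: a disc flicked to 1 rad/s loses only about 0.02 to 0.04 rad/s each second. A fingertip pressed on the face with a few newtons stops it within a few degrees
- gate (a point): fixed point 108 mm from the disc's axis towards the green plate, level with the disc's top face. The green plate is fixed to the stand just outside the rim: 48 mm wide along the rim, 28 mm deep, its inner edge 123 mm from the axis, its top 55 mm above the table
- mark (a point): point on the disc's top face, 108 mm from the axis, on the white line: a painted radial stripe 11 mm wide, from 69 to 113 mm radius. Turns with the disc
- pin_a (a point): top centre of one of two yellow upright finger pins on the disc, 12 mm across, standing 18 mm above the disc's face (top 68 mm above the table), 60 mm from the axis, 90 degrees anticlockwise from the white line. Turns with the disc
- pin_b (a point): top centre of the other finger pin, just the same, 90 degrees clockwise from the white line
- disc (a joint): angle of the disc in rad, growing anticlockwise seen from above; 0 when the white line points at the green plate, and it counts on, 6.283 a turn. It starts at rest between 0.6 and 3.4, so the line first reaches the plate at 6.283 and comes round again at 12.566, 18.850 and so on
- driver_yellow: yellow-handled screwdriver, 168 mm long, lying on the table; bystander, leave alone. Origin at the centre of its underside
- marker_0: white marker pen with a black cap, 125 mm long, lying; bystander, leave alone. Origin at the centre of its underside
- tape_roll_0: roll of blue tape, 71 mm across, 23 mm high, lying flat; bystander, leave alone. Origin at the centre of its underside
- oil_bottle: small cream oil bottle with red spout, 41 mm across, 125 mm tall, standing; bystander, leave alone. Origin at the centre of its underside
- grease_pot: red pot with grey lid, 39 mm across, 32 mm high; bystander, leave alone. Origin at the centre of its underside
- seal_block_1: white block with a red seal, 44x50x18 mm; bystander, leave alone. Origin at the centre of its underside

How it is judged:
By the outcome, as a careful person would: the job done as asked, in the order asked, and still so for the second after the job is handed in, while the arm keeps its last pose, push and grip.
It also fails if it takes over 48 s, if anything falls off the work surface, if the arm or the gripper's body presses on something with over 40 N, if the wrist force passes 120 N, or if a joint passes its speed limit or range.

## Working session

There is one attempt and no reset: what is moved stays moved. The work goes in short steps, Python scripts to look and compute and a shell command to move; the robot and the scene stay as the last step left them, time stands still between calls to the robot, and variables do not carry over. Pictures are saved under pics/ and viewed, at most 10 in all, crops included, and the job is handed in when it is done.

```bash
mkdir -p pics
cat > h.py <<'E'
import numpy as np, cv2
from rig import manip, imaging, ticket
def ray(c,u,v):
    T=np.array(c["T"]); d=T[:3,:3]@np.array([(u-c["cx"])/c["fx"],-(v-c["cy"])/c["fy"],-1.]); return T[:3,3],d
def on_plane(c,u,v,z):
    o,d=ray(c,u,v); return o+d*(z-o[2])/d[2]
def proj(c,p):
    T=np.array(c["T"]); q=T[:3,:3].T@(np.array(p)-T[:3,3]); return c["cx"]+c["fx"]*q[0]/-q[2], c["cy"]-c["fy"]*q[1]/-q[2]
E
python3 - <<'E'
from h import *
for n in("scene","top"):
    p,d=imaging.snapshot(n); cv2.imwrite(f"pics/{n}0.png",p); c=imaging.calibration(n); print({k:np.round(v,3).tolist() for k,v in c.items()})
s=manip.sense(); print({k:np.round(v,4).tolist() for k,v in s.items()})
E
```

```text
{'fx': 466.348, 'fy': 466.348, 'cx': 317.284, 'cy': 205.123, 'T': [[-0.69, 0.301, -0.659, -0.34], [-0.724, -0.278, 0.631, 0.821], [0.007, 0.912, 0.409, 0.58], [0.0, 0.0, 0.0, 1.0]]}
{'fx': 410.085, 'fy': 410.085, 'cx': 326.846, 'cy': 195.826, 'T': [[0.001, 0.996, -0.091, 0.433], [-1.0, -0.0, -0.02, 0.003], [-0.02, 0.091, 0.996, 1.136], [0.0, 0.0, 0.0, 1.0]]}
{'clock': 0.1, 'q': [-1.5061, 0.159, 1.5981, -0.0, 1.3862, -0.2101], 'qvel': [-0.0001, -0.0004, -0.0031, -0.0003, 0.0003, 0.0011], 'joint_efforts': [-0.0003, -38.6508, -32.2957, 0.0703, 0.034, -0.0], 'position': [0.156, -0.5532, 0.4038], 'orientation': [0.9906, 0.137, 0.0, -0.0008], 'ft_force': [-0.3203, 0.6464, 0.2591], 'torque': [-0.0279, -0.0305, 0.0426], 'finger_force': 0.0, 'finger_gap': 0.0921}
```

View pics/top0.png

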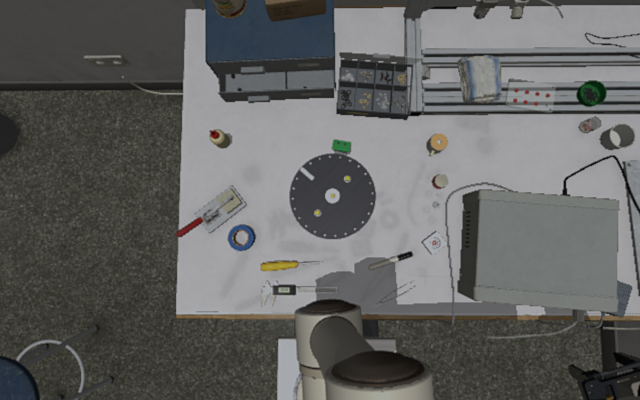

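View pics/scene0.png

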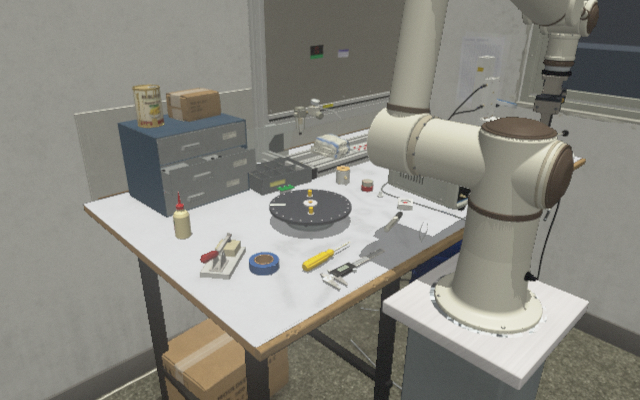

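The top view shows the disc centred at (333,196), the green plate at (341,146), the white line near (307,173), and the pins at (347,179) and (318,212). The scene view shows that the space above the disc is clear. Next I'll measure these.

```bash
cat >> h.py <<'E'
def cen(mask):
    n,l,st,ce=cv2.connectedComponentsWithStats(mask.astype(np.uint8)); return [(int(st[i,4]),ce[i]) for i in range(1,n) if st[i,4]>=8]
def masks(p):
    h=cv2.cvtColor(p,cv2.COLOR_BGR2HSV).astype(int); H,S,V=h[...,0],h[...,1],h[...,2]
    return dict(green=(H>50)&(H<85)&(S>120)&(V>60),yellow=(H>18)&(H<35)&(S>110)&(V>110),white=(S<40)&(V>150))
E
python3 - <<'E'
from h import *
p=cv2.imread("pics/top0.png"); c=imaging.calibration("top"); m=masks(p)
roi=np.zeros(p.shape[:2],bool); roi[135:245,285:382]=1
yy,xx=np.mgrid[:400,:640]; ins=(xx-333)**2+(yy-196)**2<39**2
g=p.max(2); dark=((g<110)&roi)
cs,_=cv2.findContours(dark.astype(np.uint8),cv2.RETR_EXTERNAL,cv2.CHAIN_APPROX_NONE); k=max(cs,key=cv2.contourArea); e=cv2.fitEllipse(cv2.convexHull(k)); print("ell",e)
C=on_plane(c,*e[0],.05)
for n,z,r in(("green",.055,roi),("yellow",.068,ins),("white",.05,ins)):
    for a,(u,v) in cen(m[n]&r):
        P=on_plane(c,u,v,z); d=P-C; print(n,a,u.round(1),v.round(1),P.round(4),"r",np.hypot(*d[:2]).round(4),"ang",np.degrees(np.arctan2(d[1],d[0])).round(1))
print("C",C)
u,v=e[0]; print("R", [np.hypot(*(on_plane(c,u+r*np.cos(t),v+r*np.sin(t),.05)-C)[:2]).round(4) for r in [sum(e[1])/4] for t in (0,1.57,3.14)])
# other things heights near
p2,d=imaging.snapshot("top")
for u,v in((217,138),(438,142),(440,182),(370,85),(270,85),(220,205),(520,250)):
    o,dd=ray(c,u,v); print((u,v),(o+dd*d[v,u]).round(3))
E
```

```text
ell ((332.9791259765625, 193.63966369628906), (84.09397888183594, 92.95748901367188), 17.25013542175293)
green 147 341.2 145.8 [ 0.6662 -0.0126  0.055 ] r 0.1299 ang -9.7
yellow 13 347.2 177.8 [ 0.578  -0.0282  0.068 ] r 0.0547 ang -43.2
yellow 11 317.2 212.2 [0.4878 0.0504 0.068 ] r 0.0649 ang 140.8
white 41 308.0 174.5 [0.5896 0.0762 0.05  ] r 0.0844 ang 52.5
white 135 331.9 195.4 [0.5335 0.0122 0.05  ] r 0.0055 ang 147.6
C [0.53812189 0.00929374 0.05      ]
R [np.float64(0.1175), np.float64(0.1171), np.float64(0.118)]
(217, 138) [0.685 0.318 0.07 ]
(438, 142) [ 0.677 -0.272  0.05 ]
(440, 182) [ 0.571 -0.278  0.035]
(370, 85) [ 0.843 -0.093  0.028]
(270, 85) [0.824 0.176 0.084]
(220, 205) [0.507 0.309 0.055]
(520, 250) [ 0.394 -0.435  0.146]
```

The centre, taken from the midpoint of the pins, is (0.533, 0.0115). The plate lies at -10.2° and r = 0.1355 (expected 0.137). The pins are at r = 0.060, which puts the line at +48.9°, so the disc angle is about 1.03 rad, and all of this agrees with the sizes given. Now I'll move above the approach point for pin_b and close the fingers.

```bash
python3 -m pendant '{"dp":[[0.295,-0.2,0],[0.295,-0.2,0],[0.295,-0.2,0],[0.295,-0.2,0],[0.295,-0.2,0],[0.295,-0.2,0],[0.295,-0.2,0],[0.295,-0.2,0],[0.295,-0.2,0],[0.295,-0.2,0],[0.295,-0.2,0],[0.295,-0.2,0],[0.295,-0.2,0],[0.295,-0.2,0],[0.295,-0.2,0],[0.295,-0.2,0],[0.295,-0.2,0],[0.295,-0.2,0]],"dr":[[0,0,0],[0,0,0],[0,0,0],[0,0,0],[0,0,0],[0,0,0],[0,0,0],[0,0,0],[0,0,0],[0,0,0],[0,0,0],[0,0,0],[0,0,0],[0,0,0],[0,0,0],[0,0,0],[0,0,0],[0,0,0]],"fingers":[255,255,255,255,255,255,255,255,255,255,255,255,255,255,255,255,255,255]}' 30
python3 -m pendant '{"dp":[[0,0,0],[0,0,0],[0,0,0],[0,0,0],[0,0,0],[0,0,0],[0,0,0],[0,0,0]],"dr":[[0,0,0.033],[0,0,0.033],[0,0,0.033],[0,0,0.033],[0,0,0.033],[0,0,0.034],[0,0,0],[0,0,0]],"fingers":[255,255,255,255,255,255,255,255]}'
cat >> h.py <<'E'
C0=np.array([.533,.0115]); 
def rel():  # tip position in disc frame along tool x (r) and -tool y (s)
    s=manip.sense(); from scipy.spatial.transform import Rotation as R
    M=R.from_quat(s["orientation"]).as_matrix(); tip=np.array(s["position"])+.19*M[:,2]
    d=tip-np.array([*C0,.05]); print("t",round(s["clock"],2),"tip",tip.round(4),"toolx ang",np.degrees(np.arctan2(M[1,0],M[0,0])).round(2),"tilt",M[:2,2].round(4),"r,s mm",(1e3*d@M[:,0]).round(1),(-1e3*d@M[:,1]).round(1),"F",np.round(s["ft_force"],2),"gap",s["finger_gap"])
    return s,M,tip
E
python3 -c "
from h import *
rel(); p,d=imaging.snapshot('top'); cv2.imwrite('pics/top1.png',p[60:300,200:500].repeat(2,0).repeat(2,1))"
```

```text
clock: 1.65
position: [0.5702, -0.0611, 0.4044]
orientation: [0.991, 0.137, -0.0, -0.0]
ft_force: [-0.4, -0.0, 0.3]
finger_gap: 0.0004
finger_force: 0.0
clock: 2.32
position: [0.5693, -0.0628, 0.4044]
orientation: [0.985, -0.173, -0.0, -0.0]
ft_force: [0.5, -0.2, -0.0]
finger_gap: 0.0004
finger_force: 0.0
t 2.32 tip [ 0.5692 -0.0628  0.2144] toolx ang -19.91 tilt [-0.0006  0.0002] r,s mm 59.2 -57.5 F [ 0.46 -0.18 -0.01] gap 0.0004120261982517182
```

View pics/top1.png

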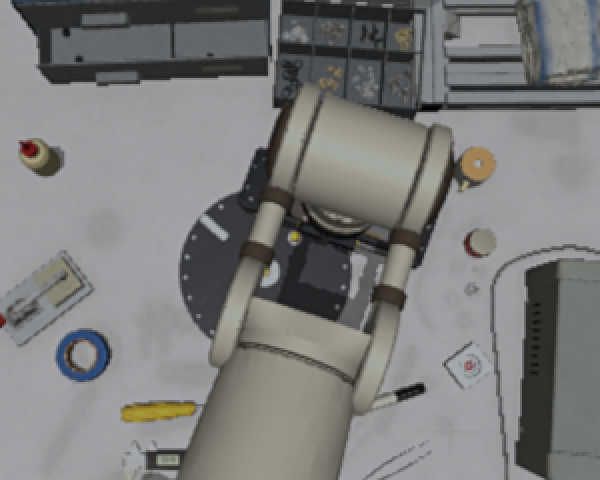

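The tool is over the approach point (r=59, s=-57 mm) and the pin is still at crop (295,237). Next I'll descend to tip height 57 mm.

```bash
python3 -m pendant '{"dp":[[0,0,0.3],[0,0,0.3],[0,0,0.3],[0,0,0.3],[0,0,0.25],[0,0,0.12],[0,0,0],[0,0,0],[0,0,0]],"dr":[[0,0,0],[0,0,0],[0,0,0],[0,0,0],[0,0,0],[0,0,0],[0,0,0],[0,0,0],[0,0,0]],"fingers":[255,255,255,255,255,255,255,255,255]}'
python3 -c "
from h import *
rel(); p,d=imaging.snapshot('scene'); cv2.imwrite('pics/sc1.png',cv2.resize(p[150:270,220:400],None,fx=4,fy=4))"
```

```text
clock: 3.12
position: [0.5704, -0.0631, 0.2498]
orientation: [0.985, -0.174, 0.002, 0.0]
ft_force: [1.3, 0.8, 0.2]
finger_gap: 0.0001
finger_force: 0.0
t 3.12 tip [ 0.571  -0.0633  0.0598] toolx ang -20.04 tilt [ 0.0033 -0.0011] r,s mm 61.4 -57.3 F [1.27 0.84 0.18] gap 0.00012928802591845854
```

View pics/sc1.png

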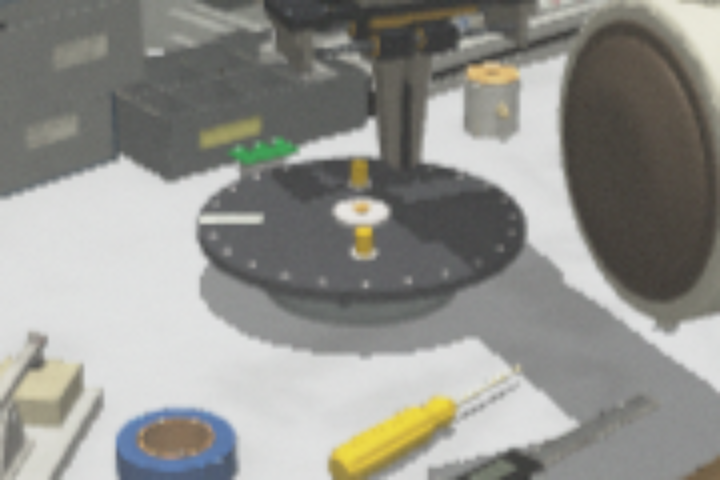

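The tip is behind pin_b (crop 360,172), clear of it and low enough to catch it. The plan is to push smoothly along the tangent at up to about 64 mm/s, stop, and lift away.

```bash
python3 -m pendant '{"dp":[[0,-0.02,0.02],[0,-0.03,0],[0,-0.03,0],[0,-0.03,0],[0,-0.03,0],[0,-0.035,0],[0,-0.04,0],[0,-0.045,0],[0,-0.05,0],[0,-0.05,0],[0,-0.053,0],[0,-0.053,0],[0,-0.053,0],[0,-0.02,0],[0,0,0],[0,0,-0.1],[0,0,-0.2],[0,0,-0.2]],"dr":[[0,0,0],[0,0,0],[0,0,0],[0,0,0],[0,0,0],[0,0,0],[0,0,0],[0,0,0],[0,0,0],[0,0,0],[0,0,0],[0,0,0],[0,0,0],[0,0,0],[0,0,0],[0,0,0],[0,0,0],[0,0,0]],"fingers":[255,255,255,255,255,255,255,255,255,255,255,255,255,255,255,255,255,255]}'
cat >> h.py <<'E'
cs=imaging.calibration("scene")
def ang(p=None,verbose=True):
    """disc angle in deg (0..360, rel. plate) from the scene view: white blob in r 72..110, else pins"""
    t=manip.sense()["clock"]
    if p is None: p,_=imaging.snapshot("scene")
    m=masks(p)
    T=np.array(cs["T"]); yy,xx=np.mgrid[:400,:640].astype(float)
    d=np.stack([(xx-cs["cx"])/cs["fx"],-(yy-cs["cy"])/cs["fy"],-np.ones_like(xx)],-1)@T[:3,:3].T
    def ra(z):
        P=T[:3,3]+d*((z-T[2,3])/d[...,2])[...,None]; x,y=P[...,0]-C0[0],P[...,1]-C0[1]; return x,y,np.hypot(x,y)
    x,y,r=ra(.05); out=[]
    for a,(u,v) in sorted(cen(m["white"]&(r>.072)&(r<.110)),key=lambda q:-q[0])[:2]:
        P=on_plane(cs,u,v,.05); e=P[:2]-C0; out.append(("line",a,round(float(np.hypot(*e)),4),round((np.degrees(np.arctan2(e[1],e[0]))+10.2)%360,1)))
    x,y,r=ra(.06)
    for a,(u,v) in cen(m["yellow"]&(r>.045)&(r<.075)):
        P=on_plane(cs,u,v,.06); e=P[:2]-C0; out.append(("pin",a,round(float(np.hypot(*e)),4),round((np.degrees(np.arctan2(e[1],e[0]))+10.2)%360,1)))
    print("t",round(t,3),out); return out
E
python3 -c "
from h import *
rel(); ang()
p,d=imaging.snapshot('scene'); ang(p); cv2.imwrite('pics/sc2.png',p)
ang(cv2.imread('pics/scene0.png'))"
```

```text
clock: 4.67
position: [0.5875, -0.0124, 0.2961]
orientation: [0.985, -0.174, -0.001, 0.0]
ft_force: [0.8, 0.1, 0.4]
finger_gap: 0.0001
finger_force: 0.0
t 4.67 tip [ 0.5872 -0.0123  0.1061] toolx ang -20.09 tilt [-0.0018  0.0003] r,s mm 58.9 -3.8 F [0.77 0.06 0.35] gap 0.0001322636492303072
t 4.667 [('line', 34, 0.0911, np.float64(120.6)), ('pin', 25, 0.0616, np.float64(29.5)), ('pin', 24, 0.0592, np.float64(210.2))]
t 4.767 [('line', 31, 0.091, np.float64(123.3)), ('pin', 25, 0.0614, np.float64(32.7)), ('pin', 25, 0.0603, np.float64(213.4))]
t 4.767 [('line', 34, 0.0924, np.float64(59.3)), ('pin', 15, 0.0589, np.float64(329.7)), ('pin', 16, 0.0598, np.float64(148.1))]
```

```bash
python3 -m pendant '{"dp":[[-0.2,-0.01,0],[-0.3,-0.01,0],[-0.3,-0.01,0],[-0.3,-0.01,0],[-0.3,0,0],[-0.11,0,0],[0,0,0.2],[0,0,0.15],[0,0,0.08],[0,0,0],[0,0,0],[0,0,0]],"dr":[[0,0,0],[0,0,0],[0,0,0],[0,0,0],[0,0,0],[0,0,0],[0,0,0],[0,0,0],[0,0,0],[0,0,0],[0,0,0],[0,0,0]],"fingers":[255,255,255,255,255,255,255,255,255,255,255,255]}'
python3 -c "
from h import *
rel(); ang()
p,d=imaging.snapshot('scene'); cv2.imwrite('pics/sc3.png',cv2.resize(p[140:280,200:420],None,fx=3,fy=3))"
```

```text
clock: 5.77
position: [0.4479, 0.0432, 0.2534]
orientation: [0.985, -0.174, 0.001, 0.0]
ft_force: [-1.0, -0.4, 0.6]
finger_gap: 0.0004
finger_force: 0.0
t 5.77 tip [0.4481 0.0432 0.0634] toolx ang -20.09 tilt [ 0.0011 -0.0002] r,s mm -90.6 0.6 F [-0.99 -0.39  0.6 ] gap 0.0004281173757756723
t 5.767 [('line', 13, 0.0931, np.float64(185.8)), ('pin', 26, 0.0605, np.float64(95.3))]
```

View pics/sc3.png

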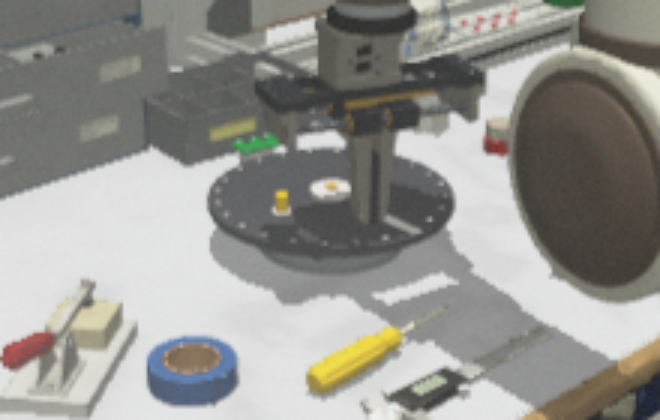

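The brake spot is in place, with the plate visible at crop (257,143) and one pin always visible. The disc is turning at about 59°/s. I'll lower to a close hover and wait out the first pass.

```bash
python3 -m pendant '{"dp":[[0,0,0.04],[0,0,0],[0,0,0],[0,0,0],[0,0,0],[0,0,0],[0,0,0],[0,0,0],[0,0,0],[0,0,0],[0,0,0],[0,0,0],[0,0,0],[0,0,0],[0,0,0],[0,0,0],[0,0,0],[0,0,0],[0,0,0],[0,0,0]],"dr":[[0,0,0],[0,0,0],[0,0,0],[0,0,0],[0,0,0],[0,0,0],[0,0,0],[0,0,0],[0,0,0],[0,0,0],[0,0,0],[0,0,0],[0,0,0],[0,0,0],[0,0,0],[0,0,0],[0,0,0],[0,0,0],[0,0,0],[0,0,0]],"fingers":[255,255,255,255,255,255,255,255,255,255,255,255,255,255,255,255,255,255,255,255]}'
python3 -c "
from h import *
rel(); ang()"
python3 -m pendant '{"dp":[[0,0,0],[0,0,0],[0,0,0],[0,0,0],[0,0,0],[0,0,0],[0,0,0],[0,0,0],[0,0,0],[0,0,0],[0,0,0],[0,0,0],[0,0,0],[0,0,0],[0,0,0],[0,0,0],[0,0,0],[0,0,0]],"dr":[[0,0,0],[0,0,0],[0,0,0],[0,0,0],[0,0,0],[0,0,0],[0,0,0],[0,0,0],[0,0,0],[0,0,0],[0,0,0],[0,0,0],[0,0,0],[0,0,0],[0,0,0],[0,0,0],[0,0,0],[0,0,0]],"fingers":[255,255,255,255,255,255,255,255,255,255,255,255,255,255,255,255,255,255]}'
python3 -c "
from h import *
rel(); ang()"
```

```text
clock: 7.53
position: [0.4474, 0.0434, 0.2487]
orientation: [0.985, -0.174, -0.0, -0.0]
ft_force: [-0.4, -0.1, -0.3]
finger_gap: 0.0006
finger_force: 0.0
t 7.53 tip [0.4474 0.0434 0.0587] toolx ang -20.08 tilt [-0.  0.] r,s mm -91.3 0.6 F [-0.42 -0.06 -0.28] gap 0.0005602221716343815
t 7.533 [('line', 13, 0.1003, np.float64(285.7)), ('pin', 20, 0.0598, np.float64(16.7))]
clock: 9.08
position: [0.4475, 0.0434, 0.2487]
orientation: [0.985, -0.174, 0.0, -0.0]
ft_force: [-0.4, 0.1, 0.1]
finger_gap: 0.0004
finger_force: 0.0
t 9.08 tip [0.4475 0.0434 0.0587] toolx ang -20.08 tilt [0. 0.] r,s mm -91.3 0.6 F [-0.36  0.05  0.09] gap 0.00042964471176867945
t 9.083 [('line', 28, 0.0919, np.float64(8.9)), ('pin', 24, 0.0591, np.float64(96.7))]
```

First pass is done: the line is about 8° past the plate. Next I'll lower the hover to about 3 mm and keep tracking.

```bash
python3 -m pendant '{"dp":[[0,0,0.03],[0,0,0.025],[0,0,0],[0,0,0],[0,0,0],[0,0,0],[0,0,0],[0,0,0],[0,0,0],[0,0,0],[0,0,0],[0,0,0],[0,0,0],[0,0,0],[0,0,0],[0,0,0],[0,0,0],[0,0,0],[0,0,0],[0,0,0]],"dr":[[0,0,0],[0,0,0],[0,0,0],[0,0,0],[0,0,0],[0,0,0],[0,0,0],[0,0,0],[0,0,0],[0,0,0],[0,0,0],[0,0,0],[0,0,0],[0,0,0],[0,0,0],[0,0,0],[0,0,0],[0,0,0],[0,0,0],[0,0,0]],"fingers":[255,255,255,255,255,255,255,255,255,255,255,255,255,255,255,255,255,255,255,255]}'
python3 -c "
from h import *
rel(); ang()"
python3 -m pendant '{"dp":[[0,0,0],[0,0,0],[0,0,0],[0,0,0],[0,0,0],[0,0,0],[0,0,0],[0,0,0],[0,0,0],[0,0,0],[0,0,0],[0,0,0],[0,0,0],[0,0,0],[0,0,0],[0,0,0],[0,0,0],[0,0,0],[0,0,0],[0,0,0]],"dr":[[0,0,0],[0,0,0],[0,0,0],[0,0,0],[0,0,0],[0,0,0],[0,0,0],[0,0,0],[0,0,0],[0,0,0],[0,0,0],[0,0,0],[0,0,0],[0,0,0],[0,0,0],[0,0,0],[0,0,0],[0,0,0],[0,0,0],[0,0,0]],"fingers":[255,255,255,255,255,255,255,255,255,255,255,255,255,255,255,255,255,255,255,255]}'
python3 -c "
from h import *
rel(); ang()"
python3 -m pendant '{"dp":[[0,0,0],[0,0,0],[0,0,0],[0,0,0],[0,0,0],[0,0,0],[0,0,0],[0,0,0],[0,0,0],[0,0,0],[0,0,0],[0,0,0],[0,0,0],[0,0,0],[0,0,0],[0,0,0],[0,0,0],[0,0,0]],"dr":[[0,0,0],[0,0,0],[0,0,0],[0,0,0],[0,0,0],[0,0,0],[0,0,0],[0,0,0],[0,0,0],[0,0,0],[0,0,0],[0,0,0],[0,0,0],[0,0,0],[0,0,0],[0,0,0],[0,0,0],[0,0,0]],"fingers":[255,255,255,255,255,255,255,255,255,255,255,255,255,255,255,255,255,255]}'
python3 -c "
from h import *
rel(); ang()"
```

```text
clock: 10.8
position: [0.4474, 0.0434, 0.2432]
orientation: [0.985, -0.174, -0.0, -0.0]
ft_force: [0.4, -0.1, -0.1]
finger_gap: 0.0004
finger_force: 0.0
t 10.8 tip [0.4474 0.0434 0.0532] toolx ang -20.07 tilt [-0.  0.] r,s mm -91.3 0.6 F [ 0.43 -0.07 -0.09] gap 0.0004152241942264591
t 10.8 [('line', 34, 0.091, np.float64(93.6)), ('pin', 14, 0.0552, np.float64(7.9))]
clock: 12.52
position: [0.4475, 0.0434, 0.2432]
orientation: [0.985, -0.174, 0.0, -0.0]
ft_force: [0.8, -0.7, -0.4]
finger_gap: 0.0002
finger_force: 0.0
t 12.52 tip [0.4475 0.0434 0.0532] toolx ang -20.08 tilt [0. 0.] r,s mm -91.3 0.6 F [ 0.78 -0.65 -0.43] gap 0.0001919724141464696
t 12.517 [('pin', 23, 0.0602, np.float64(83.5))]
clock: 14.07
position: [0.4475, 0.0434, 0.2432]
orientation: [0.985, -0.174, 0.0, -0.0]
ft_force: [-0.0, -0.4, 0.6]
finger_gap: 0.0001
finger_force: 0.0
t 14.07 tip [0.4475 0.0434 0.0532] toolx ang -20.08 tilt [0. 0.] r,s mm -91.3 0.6 F [-0.   -0.38  0.56] gap 0.00014623479868624097
t 14.067 [('line', 30, 0.0952, np.float64(241.1)), ('pin', 16, 0.0583, np.float64(332.3)), ('pin', 16, 0.0599, np.float64(150.6))]
```

Speed is now about 42°/s, falling by about 1.8°/s each second, and the line should reach the plate at t≈17.0 s at about 37°/s. I'll close the hover gap to under 1 mm and look again.

```bash
python3 -m pendant '{"dp":[[0,0,0],[0,0,0],[0,0,0],[0,0,0],[0,0,0],[0,0,0],[0,0,0],[0,0,0],[0,0,0],[0,0,0],[0,0,0.008],[0,0,0.008],[0,0,0.006],[0,0,0],[0,0,0],[0,0,0],[0,0,0],[0,0,0],[0,0,0],[0,0,0]],"dr":[[0,0,0],[0,0,0],[0,0,0],[0,0,0],[0,0,0],[0,0,0],[0,0,0],[0,0,0],[0,0,0],[0,0,0],[0,0,0],[0,0,0],[0,0,0],[0,0,0],[0,0,0],[0,0,0],[0,0,0],[0,0,0],[0,0,0],[0,0,0]],"fingers":[255,255,255,255,255,255,255,255,255,255,255,255,255,255,255,255,255,255,255,255]}'
python3 -c "
from h import *
rel(); ang(); p,_=imaging.snapshot('top'); cv2.imwrite('pics/top2.png',cv2.resize(p[120:270,260:400],None,fx=4,fy=4,interpolation=0))"
```

```text
clock: 15.78
position: [0.4474, 0.0434, 0.241]
orientation: [0.985, -0.174, 0.0, -0.0]
ft_force: [0.0, -0.5, 0.5]
finger_gap: 0.0005
finger_force: 0.0
t 15.78 tip [0.4474 0.0434 0.051 ] toolx ang -20.07 tilt [0. 0.] r,s mm -91.3 0.6 F [ 0.01 -0.48  0.5 ] gap 0.00046764157958143523
t 15.783 [('pin', 24, 0.061, np.float64(40.6)), ('pin', 16, 0.0614, np.float64(218.5))]
```

View pics/top2.png

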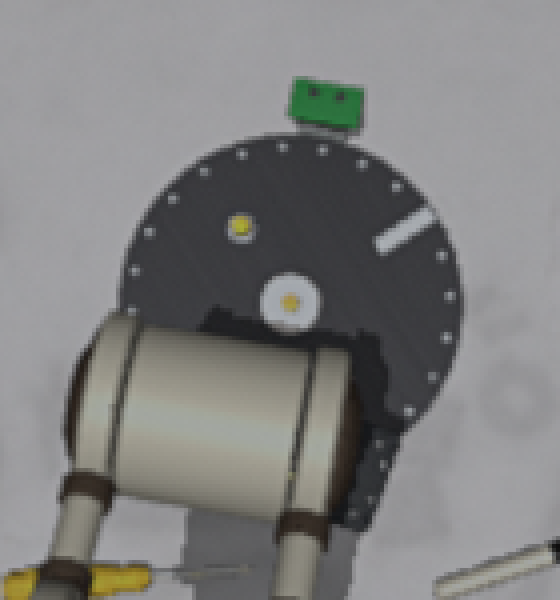

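The top view shows the line clearly at (407,230) and the plate at (328,103), so I'll use it for the final timing.

```bash
cat >> h.py <<'E'
ct=imaging.calibration("top")
T_=np.array(ct["T"]); yy_,xx_=np.mgrid[:400,:640].astype(float)
d_=np.stack([(xx_-ct["cx"])/ct["fx"],-(yy_-ct["cy"])/ct["fy"],-np.ones_like(xx_)],-1)@T_[:3,:3].T
def tang(p=None):
    t=manip.sense()["clock"]
    if p is None: p,_=imaging.snapshot("top")
    P=T_[:3,3]+d_*((.05-T_[2,3])/d_[...,2])[...,None]; x,y=P[...,0]-C0[0],P[...,1]-C0[1]; r=np.hypot(x,y)
    m=(r>.072)&(r<.110)&(p.max(2)>110)&(cv2.cvtColor(p,cv2.COLOR_BGR2HSV)[...,1]<60)&(x>-.02)
    out=[]
    for a,(u,v) in sorted(cen(m),key=lambda q:-q[0])[:2]:
        e=on_plane(ct,u,v,.05)[:2]-C0; out.append((a,round(float(np.hypot(*e)),4),round((np.degrees(np.arctan2(e[1],e[0]))+10.2+180)%360-180,1)))
    print("top t",round(t,3),out)
    return p
E
python3 -c "
from h import *
q=np.full((400,640,3),60,np.uint8); q[120:270,260:400]=cv2.imread('pics/top2.png')[::4,::4][:150]; tang(q); tang(cv2.imread('pics/top0.png'))"
python3 -m pendant '{"dp":[[0,0,0],[0,0,0],[0,0,0],[0,0,0],[0,0,0],[0,0,0]],"dr":[[0,0,0],[0,0,0],[0,0,0],[0,0,0],[0,0,0],[0,0,0]],"fingers":[255,255,255,255,255,255]}'
python3 -c "
from h import *
tang();print(manip.sense()['clock'])"
```

```text
top t 15.883 [(63, 0.0907, np.float64(-46.8))]
top t 15.883 [(66, 0.0914, np.float64(59.0))]
clock: 16.38
position: [0.4474, 0.0434, 0.241]
orientation: [0.985, -0.174, -0.0, 0.0]
ft_force: [-0.5, -0.4, -0.5]
finger_gap: 0.0005
finger_force: 0.0
top t 16.383 [(64, 0.0912, np.float64(-25.5))]
16.4333
```

```bash
python3 -m pendant '{"dp":[[0,0,0],[0,0,0],[0,0,0],[0,0,0],[0,0,0],[0,0,0.015]],"dr":[[0,0,0],[0,0,0],[0,0,0],[0,0,0],[0,0,0],[0,0,0]],"fingers":[255,255,255,255,255,255]}'
python3 -c "
from h import *
rel()"
```

```text
clock: 16.93
position: [0.4477, 0.0434, 0.2404]
orientation: [0.985, -0.174, 0.0, 0.0]
ft_force: [-7.4, 2.3, 23.4]
finger_gap: 0.0005
finger_force: 11.9
t 16.93 tip [0.4478 0.0433 0.0504] toolx ang -20.07 tilt [ 0.0001 -0.0001] r,s mm -91.0 0.6 F [-7.37  2.26 23.39] gap 0.00046209540456948174
```

```bash
python3 -c "
from h import *
tang();rel();tang();rel()"
```

```text
top t 16.933 [(65, 0.0909, np.float64(-5.9))]
t 16.98 tip [0.4478 0.0435 0.0505] toolx ang -20.08 tilt [-0.      0.0003] r,s mm -91.0 0.8 F [-2.83  1.14  8.16] gap 0.0004373684727253856
top t 16.983 [(65, 0.0908, np.float64(-6.0))]
t 17.03 tip [0.4477 0.0435 0.0504] toolx ang -20.08 tilt [-0.0001  0.0003] r,s mm -91.1 0.8 F [-2.23  1.35  9.  ] gap 0.0001344642988980831
```

The disc stopped about 6° short of the plate, with the finger holding at about 9 N. The bearing is nearly free, so I'll keep the fingertip pressed and let the disc creep the last few degrees under it. I'll go slowly along the arc and check partway.

```bash
python3 -m pendant '{"dp":[[0,0.005,0],[0,0.01,0],[0,0.01,0],[0,0.01,0],[0,0.005,0],[0,0,0]],"dr":[[0,0,-0.002],[0,0,-0.0035],[0,0,-0.0035],[0,0,-0.0035],[0,0,-0.002],[0,0,0]],"fingers":[255,255,255,255,255,255]}'
python3 -c "
from h import *
tang();rel()"
```

```text
clock: 17.53
position: [0.4464, 0.0396, 0.2405]
orientation: [0.988, -0.152, 0.0, -0.0]
ft_force: [-4.1, 1.7, 8.7]
finger_gap: 0.0006
finger_force: 4.4
top t 17.533 [(63, 0.0908, np.float64(-3.4))]
t 17.58 tip [0.4464 0.0396 0.0504] toolx ang -17.46 tilt [0.     0.0001] r,s mm -91.1 0.9 F [-2.61  1.42  8.54] gap 0.0007388984423642932
```

```bash
python3 -m pendant '{"dp":[[0,0.005,0],[0,0.01,0],[0,0.01,0],[0,0.01,0],[0,0.01,0],[0,0.006,0],[0,0.003,0],[0,0,0],[0,0,0]],"dr":[[0,0,-0.002],[0,0,-0.0035],[0,0,-0.0035],[0,0,-0.0035],[0,0,-0.0035],[0,0,-0.002],[0,0,-0.001],[0,0,0],[0,0,0]],"fingers":[255,255,255,255,255,255,255,255,255]}'
python3 -c "
from h import *
p=tang();rel();cv2.imwrite('pics/top3.png',cv2.resize(p[120:270,260:400],None,fx=4,fy=4,interpolation=0))
P=[on_plane(ct,u,v,.055) for a,(u,v) in cen(masks(p)['green']) if a>80 and abs(u-341)<15 and abs(v-146)<12]; print([(np.degrees(np.arctan2(*(q[:2]-C0)[::-1]))).round(2) for q in P])"
```

```text
clock: 18.33
position: [0.4449, 0.0344, 0.2404]
orientation: [0.993, -0.122, -0.0, -0.0]
ft_force: [-3.4, 1.1, 9.5]
finger_gap: 0.0006
finger_force: 4.6
top t 18.333 [(64, 0.0905, np.float64(-0.1))]
t 18.38 tip [0.4448 0.0345 0.0504] toolx ang -14.04 tilt [-0.0002  0.0001] r,s mm -91.1 0.9 F [-4.02  0.79  9.46] gap 0.0001750954997617624
[np.float64(-10.27)]
```

View pics/top3.png

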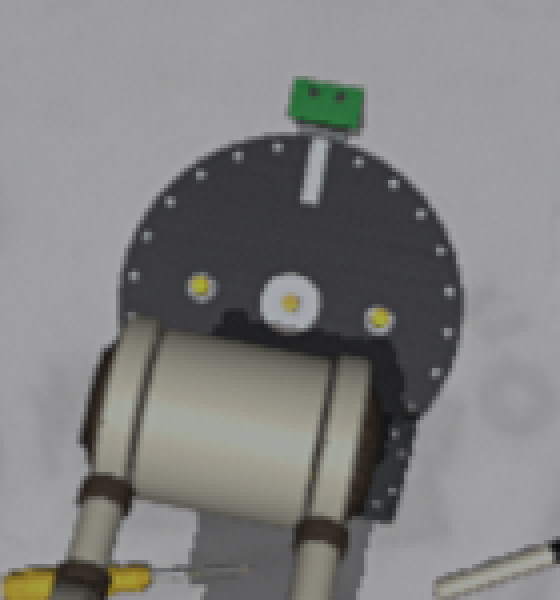

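The line (314,170) points at the middle of the plate (328,103) to within about 0.5°, and the finger is holding steady at about 9.5 N. I'm handing the job in.

```bash
python3 -c "
from rig import ticket; print(ticket.close_job())"
```

```text
the job is handed in; nothing more can be done
None
```

I flicked the disc to about 1 rad/s and it ran free past the plate once; braking on the second pass first stopped it about 6° short (about 23 N at first touch), so I eased it on to the plate with the pressed fingertip, and I handed in at about 18.4 s with the line within about 0.5° of the plate, held at about 9.5 N.

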